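Close the bench micrometer on a ball bearing with its ratchet knob

ROBOT

A 6-joint arm with a two-finger parallel gripper is mounted at the origin on the work surface. World frame = base frame: x ahead of the robot, y to its left, z up, the work surface at z = 0. Lengths are in m, angles in rad, forces in N, time in s.
With the tool pointing down it reaches from about 0.325 to 0.9 m from the base axis. Payload 6.1 kg.
Tool frame: the origin (TCP) lies between the finger pads, 19 mm behind the fingertips; this is the grasp point; z points along the fingers, y is the line along which they close (so a half turn about z gives the same grasp; the last joint's range is limited). The gripper opens to 85 mm and grips with 20 to 120 N. Pads are 22 mm wide; open, the fingers measure 114 mm over their backs; the gripper's body (76 mm by 85 mm) begins 54 mm behind the grasp point. The pads swing forward as they close: fully open they stand 13 mm farther back than shut.
Start: joints at [-1.263, 0.22, 1.526, -0, 1.395, -0.126], TCP at [0.263, -0.567, 0.25] pointing down, gripper open.
Joint ranges: [-2.98, 2.98], [-0.91, 2.08], [0.09, 2.57], [-1.24, 4.39], [0.2, 2.65], [-2.68, 2.68]. Speed limits (rad/s): [2.57, 2.57, 3.01, 3.14, 3.14, 3.14].

INTERFACE

Orientations are given as [roll, pitch, yaw] about the fixed x, y, z axes, in that order (R = Rz(yaw) Ry(pitch) Rx(roll)).
In Python, from plant import movep, move_l, set_joints, gripper_to, hold, inverse_kinematics, observe, get_image, get_calibration, Unreachable, job_done gives the robot as it stands. Calls block until the motion is done:
- movep(position, orientation): joint-space move of the TCP to a pose.
- move_l(position, feed=0.15, rotation=None, max_force=None): straight line of the TCP; rotation=None keeps the orientation; feed is the mean speed in m/s. With max_force (N) it stops when the force on the tool has changed by that much, and returns True; else False.
- set_joints(angles): joint-space move.
- gripper_to(opening, f_grip=None): finger opening in m; f_grip is the grip in N (None keeps the last); returns when the fingers have stopped.
- hold(seconds).
- inverse_kinematics(position, orientation): joint angles nearest the present ones, or None.
- observe(): the state.
- get_image(name): name is "scene" or "top" or "wrist"; returns (picture, depth): 384x512x3 uint8, red, green, blue; 384x512 float32, m along the optical axis (not along the pixel's ray), 0 where there is no reading.
- get_calibration(name): a dict with "intrinsics" (3x3 intrinsics, pixels), "world_from_camera" (4x4, takes a point from camera to world coordinates). Camera axes: x right, y down, z forward; pixel columns grow to the right and rows downward; lengths in m; the calibration is good to about 2 mm. A picture is of the moment at which its call begins: read the wrist's pose just before it. get_calibration takes no time and is no camera call; for the wrist camera it gives the pose at the moment of the call.
A pose or a line that the arm cannot do raises Unreachable and nothing moves.
- job_done(): hands the job in; it is judged then, once.
The state is a dict: "time_s": time; "q": joint angles; "joint_velocities": joint speeds; "joint_torque": joint torques, N m; "eef_pos": TCP position; "tcp_rot": TCP orientation; "ft_force": force on the tool from outside, world axes, zero at the start; "torque": the same for the moment, N m; "opening": finger opening in m; "grasp_force": force on a finger pad.
Only numpy, scipy, OpenCV 4.12 (cv2) and the standard library are available. Lean on these libraries where they do the work, as an engineer would, in place of code of your own. Each camera call takes 0.05 s, during which the arm holds its last target. There are 200 camera calls.

TASK

Two bench micrometers stand on the repair bench; one has a ball bearing on its anvil, the other is empty. On the one with the bearing, grip the black ratchet knob at the very top (not the silver thimble below it) and turn it clockwise, seen from above, until the spindle stops on the bearing and the slip clutch lets go, then carry on turning about 30 degrees so that the knob has slipped past the thimble, and let go. Leave the empty micrometer alone.

Things in the scene. Friction and masses are not known exactly. Their poses are not given: they have to be found in the camera images.
- loaded: Micrometer stand holding the bearing, fixed to the bench: grey base 130 x 120 x 20 mm, grey column on its -x side, arm (top at 130 mm) over the anvil; a dark ball bearing with a brass cage ring (88 mm diameter, 30 mm tall) is captive on the anvil. Origin: centre of the underside, z up; the upright spindle axis is 20 mm from it along +x. On the left or right place, turned up to 0.4 rad.
- loaded_knob (a point): Grip point on the loaded gauge's spindle axis, 198 mm above the bench, inside the black knurled round ratchet knob: 34 mm diameter, 40 mm tall, from 172 to 212 mm, the highest part of the gauge. Can be gripped from above at any yaw; with the TCP here the fingertips end 11 mm above the silver thimble (44 mm diameter, top at 168 mm).
- loaded_spindle (a joint): Turn of the loaded gauge's silver thimble and spindle, rad, growing clockwise seen from above. Starts at 0.3 to 0.65 and stops hard at 1.0, where the spindle is down on the bearing (its descent is too small to see). Turns easily (0.03 N m) and stays where left.
- loaded_clutch (a joint): Slip of the loaded gauge's black knob past its silver thimble, rad, growing clockwise seen from above; 0 at the start, when the white line on the knob and the black line on the thimble are in line. The knob carries the thimble along and slips, smoothly at a steady 0.2 N m, only once the spindle is stopped. Turning back unscrews the spindle.
- empty: The other micrometer stand, of the same make and size, fixed to the bench on the other place: its anvil is bare, with a 30 mm open gap under the spindle foot. Origin and axes as for the loaded one.
- empty_mark (a point): End of the white line on the top of the empty gauge's black knob, 16 mm off that gauge's spindle axis, 212 mm above the bench. It moves if that knob is turned, which must not happen.
Mind the look-alikes: they are no part of the job. What is shaped like the loaded but brown or orange is not meant.

How it is judged:
By the outcome, as a careful person would: the job done as asked, in the order asked, and still so for the second after the job is handed in, with the robot touching nothing.
It also fails if it takes over 32 s, if anything falls off the work surface, if the arm or the gripper's body presses on something with over 40 N, if the wrist force passes 120 N, or if a joint passes its speed limit or range.

## Working session

There is one attempt and no reset: what is moved stays moved. The work goes in short steps, each a Python script; the robot and the scene stay as the last script left them, time stands still between calls to the robot, and variables do not carry over. Pictures are saved under pics/ and viewed, at most 10 in all, crops included, and the job is handed in when it is done.

```bash
mkdir -p pics; ls; python3 - <<'E'
from plant import *
import cv2,numpy as np
ims=[]
for n in("scene","top"):
    p,d=get_image(n); np.savez(f"pics/{n}.npz",p=p,d=d); cv2.imwrite(f"pics/{n}.png",p[:,:,::-1]); c=get_calibration(n); print(n,c)
    ims.append(p[:,:,::-1])
print(observe()["time_s"])
E
```

```text
pics
scene {'intrinsics': array([[395.1189638 ,   0.        , 251.56993658],
       [  0.        , 395.1189638 , 194.63785526],
       [  0.        ,   0.        ,   1.        ]]), 'world_from_camera': array([[-0.24185319,  0.54713766, -0.80134101,  1.26051232],
       [ 0.97019123,  0.123283  , -0.2086391 ,  0.08363167],
       [-0.01536258, -0.82791406, -0.56064455,  0.69816055],
       [ 0.        ,  0.        ,  0.        ,  1.        ]])}
top {'intrinsics': array([[447.0455764 ,   0.        , 254.64863391],
       [  0.        , 447.0455764 , 188.72726632],
       [  0.        ,   0.        ,   1.        ]]), 'world_from_camera': array([[ 2.78493608e-02, -9.97179973e-01,  6.96887001e-02,
         4.00737560e-01],
       [-9.99612111e-01, -2.77676217e-02,  2.14155329e-03,
        -1.00881335e-01],
       [-2.00424586e-04, -6.97213096e-02, -9.97566488e-01,
         1.15642888e+00],
       [ 0.00000000e+00,  0.00000000e+00,  0.00000000e+00,
         1.00000000e+00]])}
0.1
```

View pics/scene.png

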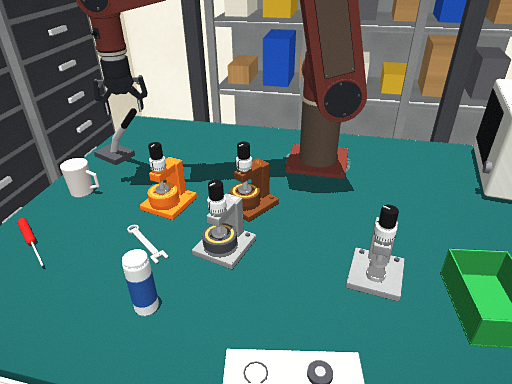

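View pics/top.png

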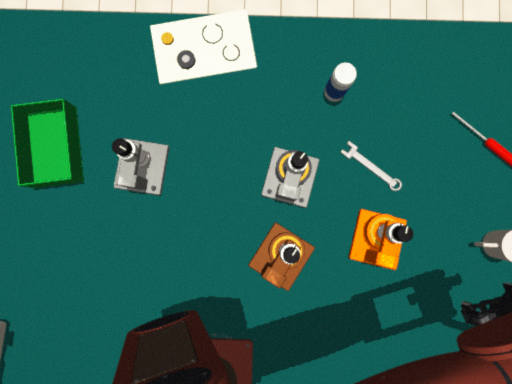

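The scene view shows the grey loaded gauge at about (222,225) with its knob at (215,190). The empty grey gauge is at (380,250), and the brown and orange ones are decoys. In the top view, the loaded knob is at about (299,159) and the empty one's is at (123,148).

```bash
cat > h.py <<'E'
import numpy as np,cv2
from plant import *
def cloud(d,c):
    K=c["intrinsics"];v,u=np.indices(d.shape)
    P=np.stack([(u-K[0,2])/K[0,0]*d,(v-K[1,2])/K[1,1]*d,d],-1)
    T=c["world_from_camera"];return P@T[:3,:3].T+T[:3,3]
E
python3 - <<'E'
from h import *
f=np.load("pics/top.npz");W=cloud(f["d"],get_calibration("top"))
m=((W[...,2]>.203)&(W[...,2]<.222)&(f["d"]>0)).astype(np.uint8)
m[270:]=0
n,l,s,c=cv2.connectedComponentsWithStats(m)
for i in range(1,n):
    if s[i,4]>20:
        w=W[l==i]; print(c[i],s[i,4],np.median(w,0),(w.min(0)+w.max(0))/2, np.ptp(w,0))
x,y=.0,.0
E
```

```text
[119.61682243 145.6728972 ] 214 [0.55056385 0.19195821 0.21185632] [0.55060109 0.19201195 0.2096734 ] [0.03466544 0.03349343 0.01307638]
[299.21463415 158.7804878 ] 205 [ 0.53303603 -0.1916316   0.21224475] [ 0.53340754 -0.19192552  0.2102376 ] [0.0335293  0.03367384 0.013638  ]
[404.06113537 233.01746725] 229 [ 0.38221635 -0.41530275  0.21245787] [ 0.38208211 -0.41594872  0.20998924] [0.03381964 0.03414825 0.01373033]
[291.43867925 254.88207547] 212 [ 0.32984786 -0.17940287  0.21246084] [ 0.32944567 -0.17998631  0.21058874] [0.03332685 0.03172612 0.01258795]
```

```bash
python3 - <<'E'
from h import *
o=observe();print(o["tcp_rot"],o["q"])
p=o["eef_pos"];move_l([p[0],p[1],.34],feed=.3)
for y in(-1.5,-.5,.5,1.5,2.5):
    q=inverse_kinematics([.533,-.192,.34],[np.pi,0,y]);print(y,None if q is None else np.round(q,2))
E
```

```text
[-3.13980982e+00 -2.38948580e-04  4.33804789e-01] [-1.26311337e+00  2.21170324e-01  1.52750573e+00  1.29925372e-05
  1.39471533e+00 -1.26124332e-01]
-1.5 [-0.48  0.04  1.56 -0.    1.54  2.59]
-0.5 [-0.48  0.04  1.56 -0.    1.54  1.59]
0.5 [-0.48  0.04  1.56 -0.    1.54  0.59]
1.5 [-0.48  0.04  1.56  0.    1.54 -0.41]
2.5 [-0.48  0.04  1.56  0.    1.54 -1.41]
```

```bash
python3 - <<'E'
from h import *
movep([.533,-.192,.34],[np.pi,0,1.5])
hold(.2)
c=get_calibration("wrist");p,d=get_image("wrist");W=cloud(d,c)
cv2.imwrite("pics/w1.png",p[:,:,::-1])
m=((W[...,2]>.203)&(W[...,2]<.222)&(d>0)&(np.hypot(W[...,0]-.533,W[...,1]+.192)<.05))
w=W[m];print(m.sum(),w.mean(0),(w.min(0)+w.max(0))/2,np.ptp(w,0))
o=observe();print(o["time_s"],o["eef_pos"],o["torque"],o["ft_force"])
E
```

```text
1094 [ 0.53613022 -0.18994308  0.21247643] [ 0.53602974 -0.19126242  0.20906814] [0.0339551  0.03473796 0.01202882]
2.4917 [ 0.53279501 -0.19279559  0.33997704] [-0.00045345 -0.00168588 -0.0322517 ] [-0.85532178 -0.48524145 -0.04774629]
```

View pics/w1.png

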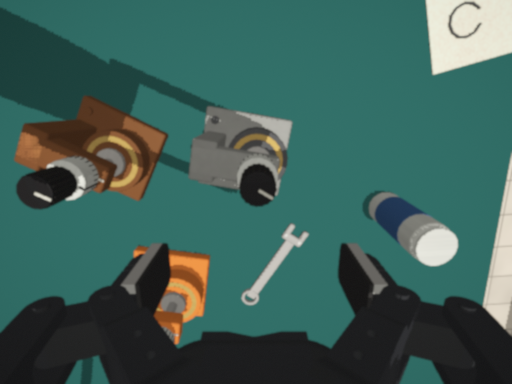

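The wrist view shows the grey loaded gauge with its bearing. Its knob is at (258,185) with the white line towards (270,195), and nothing blocks the space above it. The two views agree to within 3 mm, so I'll descend at the mean position and grip.

```bash
python3 - <<'E'
from h import *
move_l([.5347,-.1915,.24],feed=.15)
print(move_l([.5347,-.1915,.198],feed=.06,max_force=10))
o=observe();print(o["time_s"],o["eef_pos"],o["torque"],o["ft_force"])
gripper_to(.03,40)
o=observe();print(o["time_s"],o["eef_pos"],o["torque"],o["ft_force"],o["opening"],o["grasp_force"])
E
```

```text
False
4.1583 [ 0.534913   -0.19158753  0.1982488 ] [-0.02099444  0.0311521   0.03864339] [-0.78991503 -0.46543734 -0.03633467]
4.6917 [ 0.53582053 -0.19168495  0.19876853] [ 0.04373754 -0.73234073 -0.00775408] [5.95420058 0.26072653 1.42108772] 0.033018761535260135 41.40215456485748
```

```bash
python3 - <<'E'
from h import *
move_l([.5365,-.1917,.1985],feed=.02)
o=observe();t0=o["torque"][2];print(o["ft_force"],o["torque"],o["q"][5])
q=np.array(o["q"]);q0=q[5]
for i in range(1,13):
    q[5]=q0+.07*i;set_joints(q);o=observe()
    print(round(o["time_s"],2),round(o["q"][5]-q0,3),np.round(o["torque"],3),np.round(o["ft_force"],1),round(o["joint_torque"][5],3))
    if i>3 and abs(o["torque"][2]-t0)>.13: break
E
```

```text
[-2.39858298  1.04811598  4.65302134] [0.20286476 0.4353756  0.06476902] -0.41077718147672015
5.19 0.068 [ 0.079  0.012 -0.046] [0.7 0.3 2.6] 0.226
5.44 0.137 [ 0.127  0.005 -0.041] [1.5 0.6 3.9] 0.21
5.69 0.207 [ 0.105 -0.026 -0.014] [0.2 0.3 3.3] 0.204
5.94 0.277 [ 0.048 -0.049 -0.047] [0.8 0.4 3.4] 0.201
6.19 0.346 [ 0.187 -0.048 -0.024] [0.5 1.  2.3] 0.2
6.44 0.416 [ 0.128 -0.187 -0.013] [ 0.2 -0.1  2.4] 0.2
6.69 0.486 [ 0.127 -0.156  0.008] [1.5 0.2 2. ] 0.2
6.94 0.556 [ 0.099 -0.243  0.02 ] [1.7 0.2 2.5] 0.2
7.19 0.626 [ 0.05  -0.279 -0.079] [2.4 0.6 2. ] 0.193
```

```bash
python3 - <<'E'
from h import *
o=observe();q=np.array(o["q"])
def s():
    t=[];
    for _ in range(5): hold(.02);o=observe();t.append([o["torque"][2],o["joint_torque"][5]])
    return np.mean(t,0)
print(s())
qs=-.4108
for i in range(4):
    q[5]=qs+.626+.07*(i+1);set_joints(q);o=observe()
    print(round(o["time_s"],2),round(o["q"][5]-qs,3),s(),o["ft_force"])
p,d=get_image("scene");cv2.imwrite("pics/s2.png",cv2.resize(p[150:300,130:300,::-1],None,fx=4,fy=4))
E
```

```text
[0.01515873 0.06128271]
7.53 0.693 [-0.01950989  0.05512721] [2.07253077 0.1175042  1.58327804]
7.86 0.763 [-0.00428173  0.05857633] [ 3.02535451 -0.59652724  1.53942603]
8.19 0.833 [-0.01251167  0.05862514] [ 2.9817827  -0.11117224  1.0148734 ]
8.53 0.903 [-0.03227603  0.05868557] [ 1.88891651 -0.53390185  0.95975348]
```

View pics/s2.png

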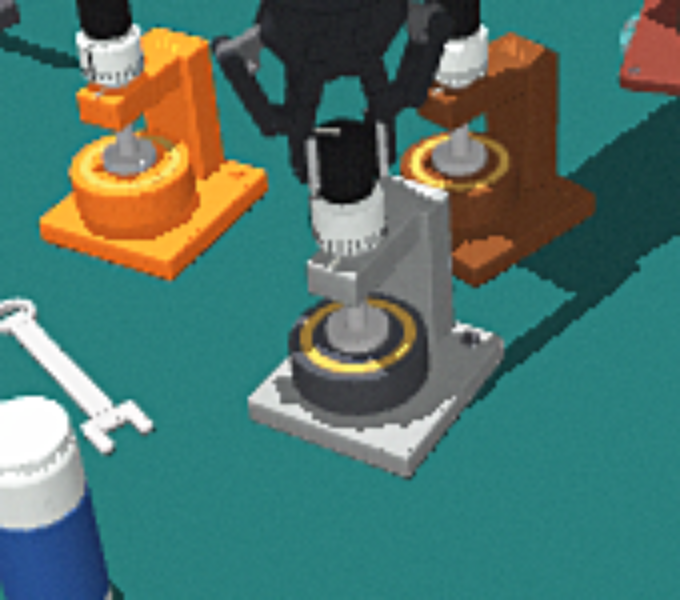

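The crop shows the fingers around the black knob, with its white line now pointing to image left at about (325,130). The torque gives no clear sign of the stop, so I'll measure the line directions.

```bash
cat >> h.py <<'E'
def ray(c,u,v,z):
    K=c["intrinsics"];T=c["world_from_camera"];r=T[:3,:3]@np.array([(u-K[0,2])/K[0,0],(v-K[1,2])/K[1,1],1]);return T[:3,3]+r*(z-T[2,3])/r[2]
def line(p,d,c,ctr=(.5355,-.1918),rmax=.0155):
    K=c["intrinsics"];W=cloud(d,c)
    v,u=np.indices(d.shape);R=np.array([ray(c,a,b,.212)[:2] for a,b in zip(u.ravel(),v.ravel())]).reshape(d.shape+(2,))-ctr
    r=np.hypot(R[...,0],R[...,1]);m=(r<rmax)&(abs(W[...,2]-.212)<.008)
    g=p.min(-1).astype(float);w=np.where(m,np.clip(g-70,0,None),0)
    x=(R*w[...,None]).sum((0,1))/w.sum();return m.sum(),(w>0).sum(),x,np.degrees(np.arctan2(x[1],x[0]))
E
python3 - <<'E'
from h import *
for n in("scene","top"):
    f=np.load(f"pics/{n}.npz");c=get_calibration(n);print(n,line(f["p"],f["d"],c))
    p,d=get_image(n);np.savez(f"pics/{n}2.npz",p=p,d=d);print(line(p,d,c))
a=np.load("pics/scene.npz")["p"];b=np.load("pics/scene2.npz")["p"]
C=lambda p:cv2.resize(p[172:215,195:238,::-1],(400,400),interpolation=cv2.INTER_CUBIC)
cv2.imwrite("pics/cmp.png",np.hstack([C(a),C(b)]))
E
```

```text
scene (np.int64(74), np.int64(12), array([ 0.00701054, -0.00516915]), np.float64(-36.40282600431803))
(np.int64(74), np.int64(8), array([ 9.10478497e-05, -8.07230726e-03]), np.float64(-89.35378620345254))
top (np.int64(163), np.int64(25), array([ 0.00559114, -0.00390734]), np.float64(-34.94757456151536))
(np.int64(0), np.int64(0), array([nan, nan]), np.float64(nan))h.py:14: RuntimeWarning: invalid value encountered in divide
  x=(R*w[...,None]).sum((0,1))/w.sum();return m.sum(),(w>0).sum(),x,np.degrees(np.arctan2(x[1],x[0]))
```

View pics/cmp.png

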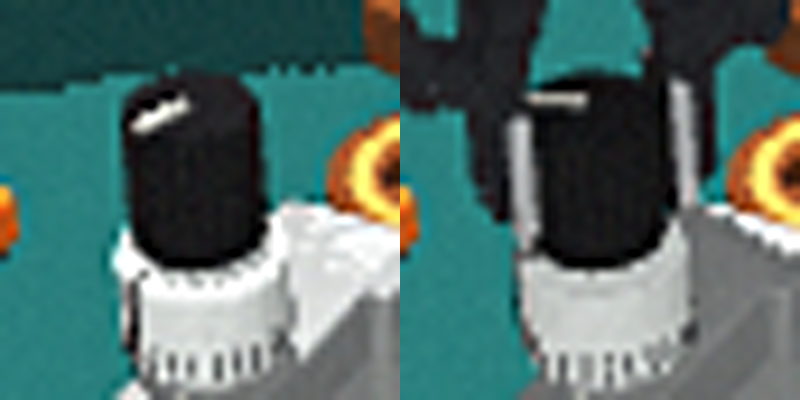

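The knob followed the tool (about 53° turned). The slip so far must be between 0.2 and 0.55 rad. I'll release, then look from the wrist camera on the line's side to measure knob against thimble.

```bash
python3 - <<'E'
from h import *
gripper_to(.085)
p0=observe()["eef_pos"];print(p0)
move_l([p0[0],p0[1],.27],feed=.15)
movep([.5357,-.1918,.30],[np.pi,0,-1.0]);hold(.2)
c=get_calibration("wrist");p,d=get_image("wrist");np.savez("pics/w3.npz",p=p,d=d,T=c["world_from_camera"],K=c["intrinsics"])
print(c["world_from_camera"],line(p,d,c),observe()["time_s"])
K=c["intrinsics"];T=np.linalg.inv(c["world_from_camera"]);x=T@[.5357,-.1918,.19,1];u,v=(K@x[:3]/x[2])[:2].astype(int);print(u,v)
u0,v0=max(u-60,0),max(v-60,0)
cv2.imwrite("pics/w3.png",cv2.resize(p[v0:v0+120,u0:u0+120,::-1],(600,600),interpolation=cv2.INTER_CUBIC));print(u0,v0)
E
```

```text
[ 0.5360643 -0.1916821  0.1986427]
[[-8.41323372e-01 -5.17058791e-01 -1.57560119e-01  5.76260274e-01]
 [-5.40532107e-01  8.04874018e-01  2.44954805e-01 -2.53485361e-01]
 [ 1.60010671e-04  2.91252505e-01 -9.56646200e-01  4.24586084e-01]
 [ 0.00000000e+00  0.00000000e+00  0.00000000e+00  1.00000000e+00]] (np.int64(1155), np.int64(111), array([ 0.00090576, -0.00752088]), np.float64(-83.13277966622898)) 11.6083
254 195
194 135
```

View pics/w3.png

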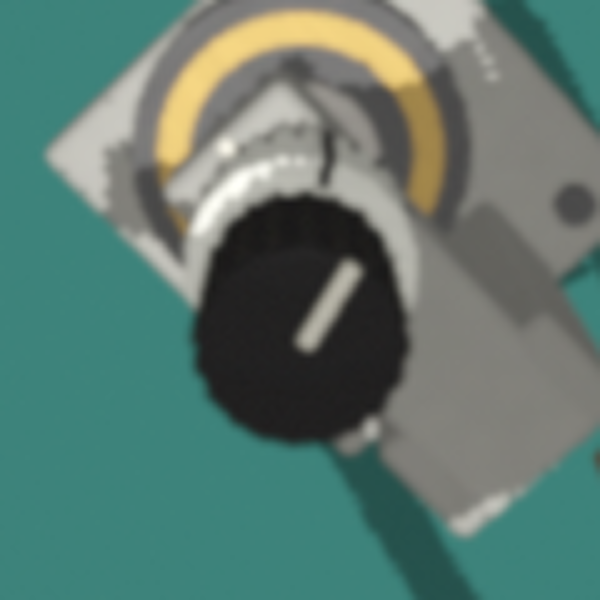

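The wrist view shows the white line from (304,345) to (353,268), and the black thimble line on the ring at (325,185) in the crop. They are clearly offset, so the clutch has slipped.

```bash
python3 - <<'E'
from h import *
f=np.load("pics/w3.npz");c=dict(intrinsics=f["K"],world_from_camera=f["T"])
R=lambda x,y,z:ray(c,194+(x+.5)/5-.5,135+(y+.5)/5-.5,z)[:2]
a=R(301,345,.212)
for nm,(x,y,z) in dict(wi=(304,345,.212),wo=(354,266,.212),b1=(325,185,.168),b2=(329,135,.15),bL=(185,265,.168),bR=(418,265,.168)).items():
    v=R(x,y,z)-a;print(nm,np.hypot(*v)*1e3,np.degrees(np.arctan2(v[1],v[0])))
print(a)
w=R(354,266,.212)-R(304,345,.212);print(np.degrees(np.arctan2(w[1],w[0])))
E
```

```text
wi 0.4686184259415941 -147.283289796999
wo 15.193335569866287 -89.69113099234542
b1 16.263002849274507 -72.83366448946276
b2 22.158808468308 -71.34781086243366
bL 21.524830477135684 31.35410792829435
bR 21.676959401590846 -145.9291358695896
[ 0.53674146 -0.19180142]
-88.17443021448037
```

The slip so far is about 17°. I'll regrip here and turn another 13°.

```bash
python3 - <<'E'
from h import *
move_l([.5361,-.1918,.24],feed=.15)
print(move_l([.5361,-.1918,.1985],feed=.06,max_force=10))
gripper_to(.03,40)
o=observe();print(o["eef_pos"],o["ft_force"],o["opening"])
q=np.array(o["q"]);q[5]+=.235;set_joints(q);hold(.2)
print(observe()["eef_pos"])
gripper_to(.085)
move_l([.5361,-.1918,.27],feed=.12)
movep([.5357,-.1918,.30],[np.pi,0,-1.1]);hold(.2)
c=get_calibration("wrist");p,d=get_image("wrist");np.savez("pics/w4.npz",p=p,d=d,T=c["world_from_camera"],K=c["intrinsics"])
print(line(p,d,c),observe()["time_s"])
cv2.imwrite("pics/w4.png",cv2.resize(p[135:255,194:314,::-1],(600,600),interpolation=cv2.INTER_CUBIC))
E
```

```text
False
[ 0.53610686 -0.19197429  0.19897003] [-1.68018509 -0.24294776  3.12376158] 0.032907554022950036
[ 0.5360702  -0.19197902  0.19897451]
(np.int64(1182), np.int64(108), array([-0.00085526, -0.00753375]), np.float64(-96.4767332675729)) 15.8667
```

View pics/w4.png

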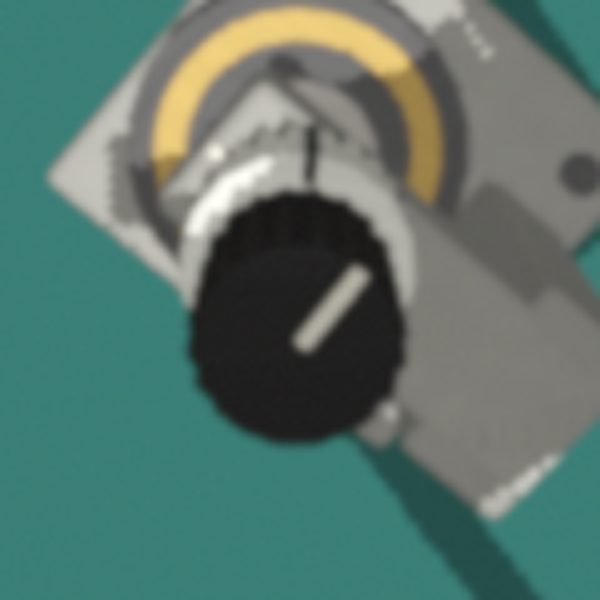

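The view shows the white line from (302,343) to (361,271) and the black line at (309,185).

```bash
python3 - <<'E'
from h import *
f=np.load("pics/w4.npz");c=dict(intrinsics=f["K"],world_from_camera=f["T"])
R=lambda x,y,z:ray(c,194+(x+.5)/5-.5,135+(y+.5)/5-.5,z)[:2]
a=R(297.5,343,.212)
for nm,(x,y,z) in dict(wo=(362,270,.212),b1=(309,183,.168),b2=(311,132,.15)).items():
    v=R(x,y,z)-a;print(nm,np.hypot(*v)*1e3,np.degrees(np.arctan2(v[1],v[0])))
w=R(362,270,.212)-R(302,343,.212);print(np.degrees(np.arctan2(w[1],w[0])))
f=np.load("pics/w3.npz");print(line(f["p"],f["d"],dict(intrinsics=f["K"],world_from_camera=f["T"]),a))
E
```

```text
wo 15.351263660682077 -103.00914334720316
b1 15.574546129092523 -70.61568338519164
b2 21.537199222937822 -69.83458325192251
-100.95298556552393
(np.int64(1164), np.int64(107), array([-8.1270175e-05, -7.5664908e-03]), np.float64(-90.61537892468698))
```

```bash
python3 -c "
from plant import *
print(observe()['time_s'],job_done())"
```

```text
the job is handed in; nothing more can be done
15.8667 None
```

The loaded micrometer's ratchet knob was turned clockwise to the stop and slipped about 31° (±2°) past the thimble, taking two grips; it was then released and handed in at 15.9 s, and the empty gauge was never touched.

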